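# Index and seat the toe plate of a boot-length press

### The job

The round toe plate of the boot-length press is sitting high on its spigot, out of line. With a fingertip, push it round until the notch in its rim is over the locating pin at the end of the bed, then press it down fully home on its seat and take the hand clear. Do not lift the plate, and leave the press lever and the loose parts on the bench as they are.

Things in the scene. Friction and masses are not known exactly. Their poses are not given: they have to be found in the camera images.
- press: the cast-iron boot-length press, bolted down, standing elsewhere in each run; origin on the table below the axis of its round toe seat (boss 136 mm across, 34 mm high). +y points from that axis to the locating pin, z up; the bed (100 mm wide) runs to -y for 505 mm, with a rod end block 84 to 100 mm from the axis (51 mm high) and the heel carriage 280 to 350 mm from it (107 mm high)
- seat (a point): centre of the flat seat on top of the round boss, 34 mm above the table; axes as the press. A spigot of diameter 25 mm stands 11.5 mm above it in the bore of the toe plate
- pin_top (a point): point on the top of the steel locating pin, 56 mm from the seat's centre towards +y of the press. The pin is fixed on the seat, 14 mm wide, 5.8 mm high, oblong with rounded ends, from 51 to 80 mm from the axis (so it reaches 20 mm out beyond the plate's rim onto an ear of the casting); the upper 2 mm of its sides slope in
- plate_top (a point): centre of the top face of the toe plate, an aluminium disc of diameter 120 mm, 12 mm thick, with a 27 mm bore. At the start it is 18 mm above the seat; fully home it is 12 mm above. Its +y axis points to the notch, z up
- toe_plate: the toe plate (see plate_top), the disc to turn and press; origin at the centre of its underside, axes as plate_top. It turns on the spigot all round, either way, with about 0.12 N m of drag, and slides down it past a snug O-ring under about 6 N of push; it never tilts and stays where it is left. Starts 6 mm above the seat, just above the pin; it can only go down with the notch over the pin
- notch (a point): the notch in the plate's rim: 18 mm wide, 13 mm deep, open outwards; this point is at top-face height, 56 mm from the plate's centre, on the notch's middle line; it is above pin_top when they are in line (2 mm of play each side). An engraved line on the plate runs from the bore to the notch
- post_right (a point): centre of the top of one of two upright toe rollers on the plate, rubber sleeves of diameter 16 mm, 24 mm high above the plate's top face, that spin freely about their own upright axes; 42 mm from the plate's centre, 50 degrees clockwise from the notch seen from above. Pushing one sideways turns the plate
- post_left (a point): the same for the other roller, 50 degrees anticlockwise from the notch
- lever (a joint): hinge of the press's 360 mm cast-iron lever, which leans back at the far end of the bed (press -y), over half a metre from the toe plate; 0 leaning back as found, grows as it is pulled over towards the toe plate; to be left alone
- heel_piece: white nylon binding heel piece, 52 x 95 x 61 mm, loose on the bench; origin at the centre of its underside
- brake_pedal: blue ski-brake pedal with two steel arms, 86 x 130 x 14 mm, loose, flat on the bench; origin on the table between pedal and arms
- screw_tin: round open steel tin of mounting screws, diameter 90 mm, 24 mm high, loose; origin at the centre of its underside
- centre_punch: steel centre punch, 110 mm long, 11 mm thick, lying loose on the bench along its x axis; origin on the table below its middle

How it is judged:
At the end, for the whole second after the job is handed in: The toe plate is down on its seat (top face less than 13.5 mm above the seat) with the notch's middle within 4 mm of the pin, and the robot is clear (z of plate_top in the frame of seat below 0.0135 m and horizontal distance between notch and pin_top below 0.004 m); the robot touches nothing.
It fails at once if the toe plate is lifted (more than 3 mm above its starting height) (z of plate_top in the frame of seat above 0.021 m).
It fails at once if the press lever is moved (by more than 0.08 rad) (value of joint lever above 0.08 rad).
It fails at once if a loose part on the bench is moved by more than 20 mm (distance of any of heel_piece, brake_pedal, screw_tin, centre_punch from where it was at the start of the episode above 0.02 m).
It also fails if it takes over 64 s, if anything falls off the work surface, if the arm or the gripper's body presses on something with over 40 N, if the wrist force passes 120 N, or if a joint passes its speed limit or range.

### The arm

A 7-joint arm with a two-finger parallel gripper is mounted at the origin on the work surface. World frame = base frame: x ahead of the robot, y to its left, z up, the work surface at z = 0. Lengths are in m, angles in rad, forces in N, time in s.
With the tool pointing down it reaches from about 0.35 to 0.9 m from the base axis. Payload 7.2 kg.
Tool frame: the origin (TCP) lies midway between the tips of the shut fingers; the grasp point (between the pads) lies 19 mm behind it; y points along the fingers, z is the direction in which the jaws open and shut, and the axes are right-handed (so a half turn about y gives the same grasp; the last joint's range is limited). The gripper opens to 85 mm and grips with 20 to 120 N. Pads are 22 mm wide; open, the fingers measure 114 mm over their backs; the gripper's body (76 mm by 85 mm) begins 54 mm behind the grasp point. The pads swing forward as they close: fully open they stand 13 mm farther back than shut.
Start: joints at [-1.351, 0.411, -0.013, 1.596, 0.006, 1.134, -0.082], TCP at [0.177, 0.599, 0.208] pointing down, gripper open.
Joint ranges: [-2.95, 2.95], [-0.29, 1.99], [-1.47, 1.44], [0.14, 2.54], [-1.03, 4.17], [0.13, 1.85], [-2.86, 2.86]. Speed limits (rad/s): [2.39, 2.39, 3.01, 3.01, 3.14, 3.14, 3.14].

### API

Orientations are given as a unit quaternion [w, x, y, z].
In Python, from plant import get_state, read_camera, calibration, close_job gives the robot as it stands.
- The arm moves only by the tool jog_arm, never from a script. Its argument "plan" is a list of rows, each an object of numbers: "wx", "wy", "wz": the turn, a rotation vector about the tool's x, y, z in rad; "x", "y", "z": the shift along the tool's x, y, z in m; "grip": the closure in counts, from 0 (fully open) to 255 (shut). In form: [{"wx": .., "wy": .., "wz": .., "x": .., "y": .., "z": .., "grip": ..}, ...]. A call has 1 to 20 rows; each row shifts and turns the pose as measured when the row begins, along the tool's axes as they then stand; what a row does not reach is not made up. A row lasts 1/12 s, in which the tool goes at most 41.7 mm and 7.16 degrees, less where a joint would pass 70% of its speed; a pose out of reach is approached as far as the arm can. A call is refused whole if a number of a shift passes 0.0417 or a number of a turn 0.125, either way. A call with a gripper value outside its range is refused whole. The fingers move at their own pace and stop on an object; "force" is the grip in N (left out, the last holds). Time passes only in rows, so rows that do not move let the fingers close. It gives the time, the measured TCP pose, the force and the opening at its end, in the units of the state.
- get_state(): the state, without advancing time (a new reading comes with each control period).
- read_camera(name): name is "scene" or "top" or "wrist"; returns the picture (400x640x3 uint8, red, green, blue); there is no depth.
- calibration(name): a dict with "fovy" (degrees; the focal length in pixels is half the picture's height over the tangent of half this angle, whatever the lens; pixels are square), "cx", "cy" (the principal point, pixels), "R" (3x3) and "t" (3): a world point X has camera coordinates R X + t. Camera axes: x right, y down, z forward; pixel columns grow to the right and rows downward; lengths in m; the calibration is good to about 2 mm. A picture is of the moment at which its call begins: read the wrist's pose just before it. calibration takes no time and is no camera call; for the wrist camera it gives the pose at the moment of the call.
- close_job(): hands the job in, once; it reports no verdict.
The state is a dict: "clock": time; "q": joint angles; "dq": joint speeds; "effort": joint torques, N m; "ee_pos": TCP position; "eef_rot": TCP orientation; "ft_force": force on the tool from outside, world axes, zero at the start; "torque": the same for the moment, N m; "grip_width": opening from 0.0 (shut) to 1.0 (fully open).
Only numpy, scipy, OpenCV 4.12 (cv2) and the standard library are available. Lean on these libraries where they do the work, as an engineer would, in place of code of your own. Each camera call takes 0.05 s, during which the arm holds its last target.

## Working session

There is one attempt and no reset: what is moved stays moved. The work goes in short steps, Python scripts to look and compute and a tool call to move; the robot and the scene stay as the last step left them, time stands still between calls to the robot, and variables do not carry over. Pictures are saved under pics/ and viewed, and the job is handed in when it is done.

Besides the shell and the picture viewer there is one more tool, called after ">>>" by a JSON object that holds its "op" and its "data". jog_arm: Moves the arm, as the interface text tells. Its arguments: {"type":"object","properties":{"plan":{"type":"array","items":{"type":"object","properties":{"wx":{"type":"number"},"wy":{"type":"number"},"wz":{"type":"number"},"x":{"type":"number"},"y":{"type":"number"},"z":{"type":"number"},"grip":{"type":"number"}}}},"force":{"type":"number"}},"required":["plan"]}

```bash
mkdir -p pics; ls; python3 - <<'E'
from plant import *
import cv2, numpy as np
s=get_state(); print({k:np.round(v,4).tolist() for k,v in s.items()})
for n in ["scene","top","wrist"]:
    c=calibration(n); print(n,c)
    cv2.imwrite(f"pics/{n}0.png",read_camera(n)[:,:,::-1])
E
```

```text
pics
{'clock': 0.0, 'q': [-1.3512, 0.412, -0.0127, 1.5971, 0.0056, 1.1343, -0.0822], 'dq': [0.0003, 0.001, -0.0011, -0.001, -0.0004, -0.0001, -0.0012], 'effort': [-0.001, -60.0622, 0.6819, -29.9418, 0.0139, 0.0104, -0.0], 'ee_pos': [0.1773, 0.5988, 0.2068], 'eef_rot': [-0.6992, 0.7004, -0.1014, 0.1014], 'ft_force': [0.162, -0.0718, 0.6651], 'torque': [-0.0314, -0.0259, 0.0276], 'grip_width': 0.9964}
scene {'fovy': 54.78527207411824, 'cx': 318.46550535518367, 'cy': 200.21354731355254, 'R': array([[-0.7067762 ,  0.70736477,  0.01012297],
       [ 0.59733101,  0.60437842, -0.52718345],
       [-0.3790291 , -0.36655395, -0.8496912 ]]), 't': array([ 0.42181037, -0.29948698,  1.38047415])}
top {'fovy': 57.87698063409224, 'cx': 318.98707961114565, 'cy': 196.95133164788632, 'R': array([[-0.00641899, -0.99997654, -0.00239046],
       [-0.99812093,  0.00655272, -0.06092346],
       [ 0.06093769,  0.0019949 , -0.99813958]]), 't': array([-0.02588252,  0.58776149,  0.8774636 ])}
wrist {'fovy': 68.75632168127778, 'cx': 319.55187570889933, 'cy': 205.7847601846512, 'R': array([[ 0.28390999,  0.95884948, -0.00166889],
       [ 0.90837267, -0.26840599,  0.32065139],
       [ 0.30700848, -0.09255211, -0.94719581]]), 't': array([-0.62317591, -0.04198008,  0.3820743 ])}
```

View pics/scene0.png

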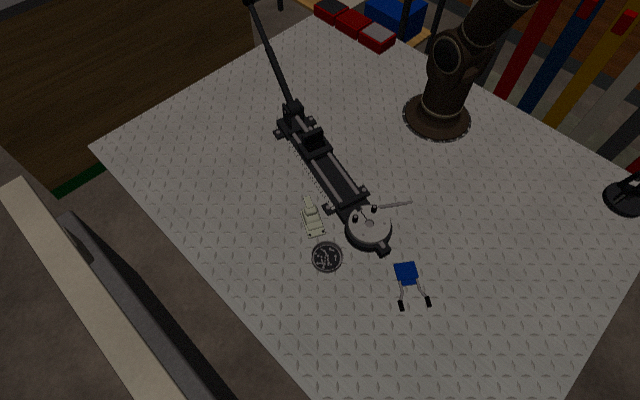

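View pics/top0.png

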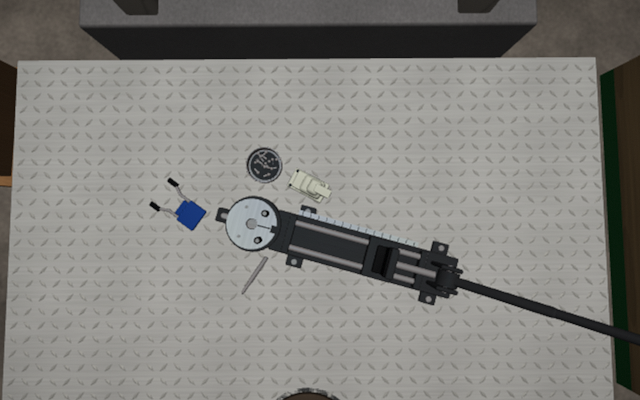

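View pics/wrist0.png

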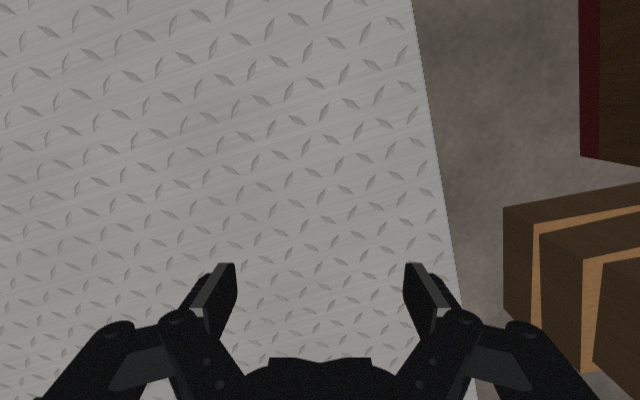

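```bash
python3 - <<'E'
import cv2
a=cv2.imread("pics/top0.png")[170:290,190:350]
cv2.imwrite("pics/topz.png",cv2.resize(a,None,fx=5,fy=5,interpolation=cv2.INTER_CUBIC))
a=cv2.imread("pics/scene0.png")[180:280,300:440]
cv2.imwrite("pics/scenez.png",cv2.resize(a,None,fx=5,fy=5,interpolation=cv2.INTER_CUBIC))
E
```

```text
(no output)
```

View pics/topz.png

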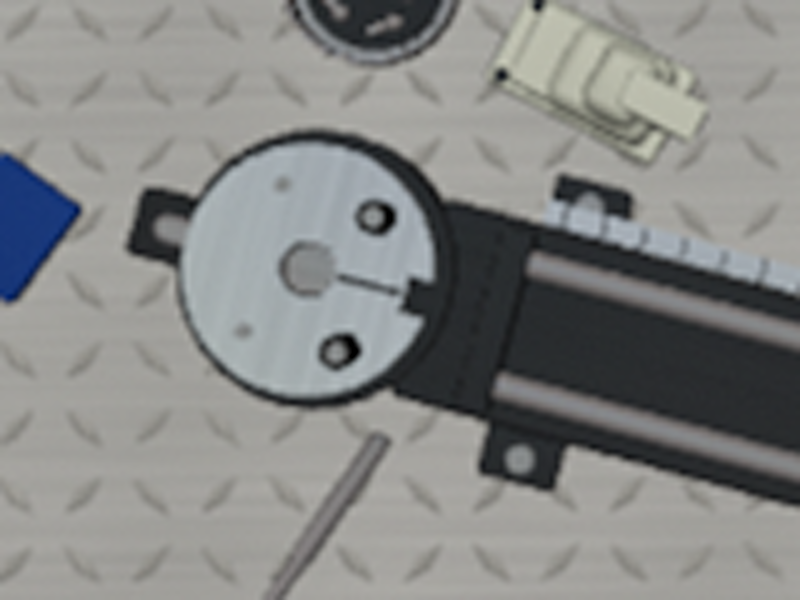

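View pics/scenez.png

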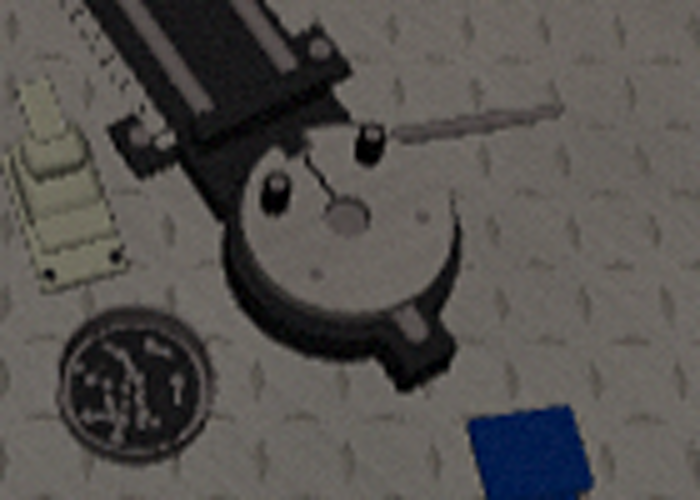

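```bash
cat > h.py <<'E'
import numpy as np
from plant import *
def proj(c,X):
    f=200/np.tan(np.radians(c['fovy'])/2); p=c['R']@np.asarray(X)+c['t']
    return np.array([c['cx']+f*p[0]/p[2], c['cy']+f*p[1]/p[2]])
def pt(x,y,a,r,ang,z): # ang from +y axis, CCW
    t=a+ang+np.pi/2
    return [x+r*np.cos(t),y+r*np.sin(t),z]
E
python3 - <<'E'
from h import *
from scipy.optimize import least_squares
T=calibration("top");S=calibration("scene")
zt=lambda u,v:np.array([190+(u+.5)/5-.5,170+(v+.5)/5-.5])
zs=lambda u,v:np.array([300+(u+.5)/5-.5,180+(v+.5)/5-.5])
d=np.radians(50)
obs=[(T,'c',zt(307,268)),(T,'L',zt(376,216)),(T,'R',zt(341,350)),(T,'p',zt(167,229)),
(S,'c',zs(349,215)),(S,'L',zs(277,180)),(S,'R',zs(371,131)),(S,'p',zs(411,322)),(T,'n',zt(402,292)),(S,'n',zs(303,152)),
(T,'b',zt(508,325)),(T,'e1',zt(592,205)),]
def mod(P,k):
    x,y,a,b=P[:4]
    return {'c':lambda:[x,y,.0475],'L':lambda:pt(x,y,b,.042,d,.076),'R':lambda:pt(x,y,b,.042,-d,.076),'p':lambda:pt(x,y,a,.070,0,.0398),'n':lambda:pt(x,y,b,.047,0,.052)}[k]()
obs=[o for o in obs if o[1] in 'cLRpn']
def res(P):
    out=[]
    for c,k,u in obs:
        off=P[4:6] if c is T else P[6:8]
        out+=list(proj(c,mod(P,k))+off-u)
    return np.array(out+list(P[4:]/1.0))
r=least_squares(res,[.55,.15,np.pi/2*0+.2,3.3,0,0,0,0]);print(np.round(r.x,4),np.degrees(r.x[2:4]))
print(np.round(r.fun.reshape(-1,2),2))
for c in obs: print(c[1],np.round(mod(r.x,c[1]),4)) if c[0] is T else 0
E
```

```text
[ 0.5235  0.1299 -0.2818  2.8935 -0.664  -0.1834 -0.325  -0.7009] [-16.14457099 165.78503619]
[[ 0.53  0.07]
 [-0.77 -0.13]
 [-0.72  0.27]
 [ 1.26 -0.09]
 [-0.41  0.43]
 [ 0.18  0.36]
 [ 0.32  0.09]
 [ 0.58 -0.06]
 [ 0.37  0.06]
 [-0.35 -0.11]
 [-0.66 -0.18]
 [-0.33 -0.7 ]]
c [0.5235 0.1299 0.0475]
L [0.5481 0.0958 0.076 ]
R [0.4857 0.1116 0.076 ]
p [0.543  0.1971 0.0398]
n [0.512  0.0843 0.052 ]
```

```bash
cat >> h.py <<'E'
from scipy.spatial.transform import Rotation as Ro
def rot(s=None):
    s=s or get_state(); w,x,y,z=s['eef_rot']; return Ro.from_quat([x,y,z,w]).as_matrix()
def show():
    s=get_state();R=rot(s)
    print('t',round(s['clock'],2),'pos',np.round(s['ee_pos'],4),'q',np.round(s['q'],2),'F',np.round(s['ft_force'],1),'Tq',np.round(s['torque'],2),'gw',round(float(s['grip_width']),3))
    print(np.round(R,3)); print('jaw az',round(float(np.degrees(np.arctan2(R[1,2],R[0,2]))),1)); return s,R
E
python3 - <<'E'
from h import *
s,R=show()
d=np.array([.5235,.1299,.2068])-s['ee_pos']; print(R.T@d, R.T@[0,0,-1])
E
```

```text
t 0.15 pos [0.1773 0.5989 0.207 ] q [-1.35  0.41 -0.01  1.6   0.01  1.13 -0.08] F [-0.2 -0.6 -0.4] Tq [ 0.04 -0.02  0.03] gw 0.996
[[ 0.959 -0.     0.284]
 [-0.284 -0.001  0.959]
 [ 0.    -1.    -0.001]]
jaw az 73.5
[ 0.46506042  0.00072733 -0.35144724] [-1.06520976e-04  9.99999227e-01  1.23862690e-03]
```

>>> {"op": "jog_arm", "data": {"plan": [{"x":0.013,"z":-0.01,"grip":40},{"x":0.0265,"z":-0.02,"grip":40},{"x":0.0265,"z":-0.02},{"x":0.0265,"z":-0.02},{"x":0.0265,"z":-0.02},{"x":0.0265,"z":-0.02},{"x":0.0265,"z":-0.02},{"x":0.0265,"z":-0.02},{"x":0.0265,"z":-0.02},{"x":0.0265,"z":-0.02},{"x":0.0265,"z":-0.02},{"x":0.0265,"z":-0.02},{"x":0.0265,"z":-0.02},{"x":0.0265,"z":-0.02},{"x":0.0265,"z":-0.02},{"x":0.0265,"z":-0.02},{"x":0.0265,"z":-0.02},{"x":0.0265,"z":-0.02},{"x":0.01,"z":-0.005},{}]}}

```text
validation failed for argument at $.pl...
```

```bash
python3 - <<'E'
from h import *
import cv2
s,R=show()
d=np.array([.5235,.1299,s['ee_pos'][2]])-s['ee_pos']; print(R.T@d)
cv2.imwrite("pics/w1.png",read_camera("wrist")[:,:,::-1])
E
```

```text
t 0.15 pos [0.1773 0.5989 0.207 ] q [-1.35  0.41 -0.01  1.6   0.01  1.13 -0.08] F [-0.2 -0.6 -0.4] Tq [ 0.04 -0.02  0.03] gw 0.996
[[ 0.959 -0.     0.284]
 [-0.284 -0.001  0.959]
 [ 0.    -1.    -0.001]]
jaw az 73.5
[ 0.46506044  0.00048485 -0.35144754]
```

View pics/w1.png

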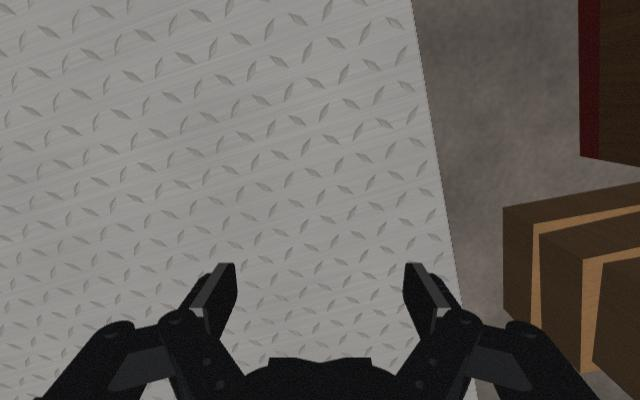

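>>> {"op": "jog_arm", "data": {"plan": [{"wx":0,"wy":0,"wz":0,"x":0.013,"y":0,"z":-0.01,"grip":40},{"wx":0,"wy":0,"wz":0,"x":0.0265,"y":0,"z":-0.02,"grip":40},{"wx":0,"wy":0,"wz":0,"x":0.0265,"y":0,"z":-0.02,"grip":40},{"wx":0,"wy":0,"wz":0,"x":0.0265,"y":0,"z":-0.02,"grip":40},{"wx":0,"wy":0,"wz":0,"x":0.0265,"y":0,"z":-0.02,"grip":40},{"wx":0,"wy":0,"wz":0,"x":0.0265,"y":0,"z":-0.02,"grip":40},{"wx":0,"wy":0,"wz":0,"x":0.0265,"y":0,"z":-0.02,"grip":40},{"wx":0,"wy":0,"wz":0,"x":0.0265,"y":0,"z":-0.02,"grip":40},{"wx":0,"wy":0,"wz":0,"x":0.0265,"y":0,"z":-0.02,"grip":40},{"wx":0,"wy":0,"wz":0,"x":0.0265,"y":0,"z":-0.02,"grip":40},{"wx":0,"wy":0,"wz":0,"x":0.0265,"y":0,"z":-0.02,"grip":40},{"wx":0,"wy":0,"wz":0,"x":0.0265,"y":0,"z":-0.02,"grip":40},{"wx":0,"wy":0,"wz":0,"x":0.0265,"y":0,"z":-0.02,"grip":40},{"wx":0,"wy":0,"wz":0,"x":0.0265,"y":0,"z":-0.02,"grip":40},{"wx":0,"wy":0,"wz":0,"x":0.0265,"y":0,"z":-0.02,"grip":40},{"wx":0,"wy":0,"wz":0,"x":0.0265,"y":0,"z":-0.02,"grip":40},{"wx":0,"wy":0,"wz":0,"x":0.0265,"y":0,"z":-0.02,"grip":40},{"wx":0,"wy":0,"wz":0,"x":0.02,"y":0,"z":-0.015,"grip":40},{"wx":0,"wy":0,"wz":0,"x":0.01,"y":0,"z":-0.005,"grip":40},{"wx":0,"wy":0,"wz":0,"x":0,"y":0,"z":0,"grip":40}]}}

```text
clock: 1.87
ee_pos: [0.5385, 0.1084, 0.2037]
eef_rot: [-0.699, 0.701, -0.1, 0.099]
ft_force: [0.3, 0.2, -0.3]
grip_width: 0.841
```

```bash
python3 - <<'E'
from h import *
import cv2
s,R=show()
d=np.array([.5235,.1299,s['ee_pos'][2]])-s['ee_pos']; print(R.T@d)
print(calibration("wrist"))
cv2.imwrite("pics/w1.png",read_camera("wrist")[:,:,::-1])
E
```

```text
t 1.87 pos [0.5385 0.1084 0.2037] q [-0.52  0.29  0.29  1.8  -0.09  1.07  1.09] F [ 0.3  0.2 -0.3] Tq [ 0.03 -0.   -0.05] gw 0.841
[[ 0.96  -0.002  0.278]
 [-0.278 -0.003  0.96 ]
 [-0.001 -1.    -0.003]]
jaw az 73.8
[-2.04482263e-02 -2.31114579e-05  1.65016344e-02]
{'fovy': 68.75632168127778, 'cx': 319.55187570889933, 'cy': 205.7847601846512, 'R': array([[ 0.27833298,  0.96047915, -0.00324967],
       [ 0.91050374, -0.26277061,  0.31927189],
       [ 0.30580008, -0.09182274, -0.94765758]]), 't': array([-0.2523262 , -0.50219127,  0.22338798])}
```

View pics/w1.png

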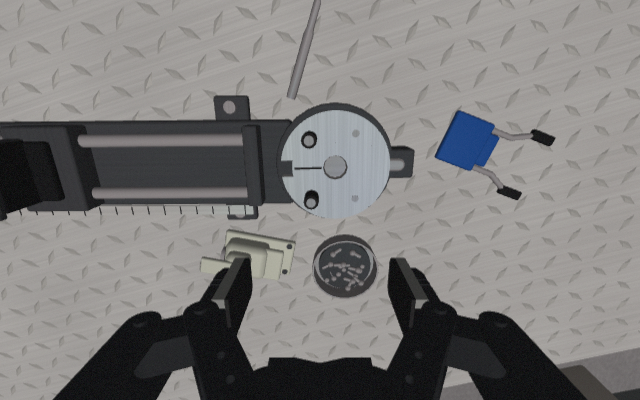

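```bash
python3 - <<'E'
import cv2
a=cv2.imread("pics/w1.png")[90:235,265:425]
cv2.imwrite("pics/w1z.png",cv2.resize(a,None,fx=4,fy=4,interpolation=cv2.INTER_CUBIC))
E
```

```text
(no output)
```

View pics/w1z.png

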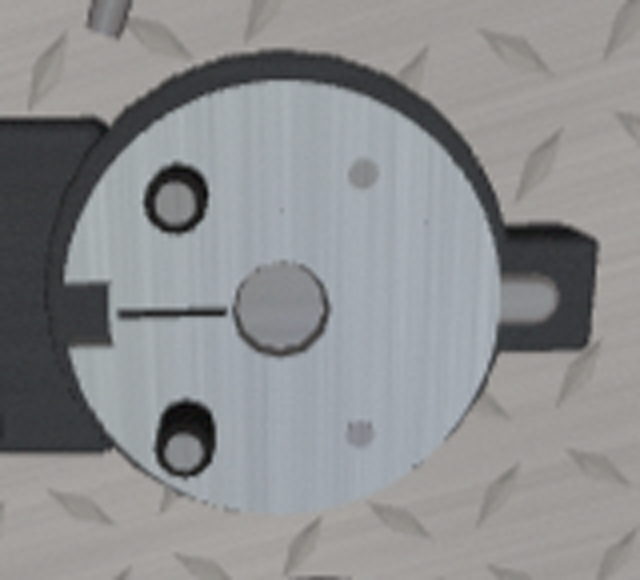

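```bash
python3 - <<'E'
from h import *
from scipy.optimize import least_squares
T=calibration("top");S=calibration("scene");W={'fovy': 68.75632168127778, 'cx': 319.55187570889933, 'cy': 205.7847601846512, 'R': np.array([[ 0.27833298,  0.96047915, -0.00324967],
       [ 0.91050374, -0.26277061,  0.31927189],
       [ 0.30580008, -0.09182274, -0.94765758]]), 't': np.array([-0.2523262 , -0.50219127,  0.22338798])}
zt=lambda u,v:np.array([190+(u+.5)/5-.5,170+(v+.5)/5-.5])
zs=lambda u,v:np.array([300+(u+.5)/5-.5,180+(v+.5)/5-.5])
zw=lambda u,v:np.array([265+(u+.5)/4-.5,90+(v+.5)/4-.5])
d=np.radians(50)
obs=[(T,'c',zt(307,268)),(T,'L',zt(376,216)),(T,'R',zt(341,350)),
(S,'c',zs(349,215)),(S,'L',zs(277,180)),(S,'R',zs(371,131)),(T,'n',zt(402,292)),(S,'n',zs(303,152)),
(W,'c',zw(281,309)),(W,'R',zw(176,200)),(W,'L',zw(184,452)),(W,'n',zw(110,314)),(W,'t',zw(559,299))]
def mod(P,k):
    x,y,a,b=P[:4]
    return {'c':lambda:[x,y,.0455],'L':lambda:pt(x,y,b,.042,d,.076),'R':lambda:pt(x,y,b,.042,-d,.076),'p':lambda:pt(x,y,a,.070,0,.0398),'n':lambda:pt(x,y,b,.047,0,.052),'t':lambda:pt(x,y,a,.080,0,.0385)}[k]()
def run(obs):
  def res(P):
    out=[]
    for c,k,u in obs:
        off=P[4:6] if c is T else P[6:8] if c is S else P[8:]
        out+=list(proj(c,mod(P,k))+off-u)
    return np.array(out+list(P[4:]/1.0))
  r=least_squares(res,[.55,.15,-.2,3.3]+[0]*6);print(np.round(r.x,4),np.degrees(r.x[2:4]))
  print(np.round(r.fun.reshape(-1,2),2).tolist())
run(obs)
run([o for o in obs if o[0] is W])
E
```

```text
[ 0.5237  0.1289 -0.2716  2.8799 -0.7257 -0.2482 -0.044  -0.6104 -0.1237
  0.2117] [-15.55888011 165.006359  ]
[[1.0, -0.08], [-0.3, -0.08], [-0.61, 0.23], [-0.5, 0.7], [0.19, 0.11], [0.51, 0.08], [0.63, 0.18], [-0.16, -0.28], [-0.2, -0.66], [0.1, 0.81], [0.05, -0.4], [0.26, 0.04], [-0.09, -0.01], [-0.73, -0.25], [-0.04, -0.61], [-0.12, 0.21]]
[ 0.5239  0.1287 -0.2696  2.8744  0.      0.     -0.      0.      0.0276
  0.1516] [-15.44800672 164.6904711 ]
[[-0.22, -0.52], [0.23, 0.82], [-0.16, -0.39], [0.23, -0.05], [-0.11, -0.01], [0.0, 0.0], [-0.0, 0.0], [0.03, 0.15]]
```

>>> {"op": "jog_arm", "data": {"plan": [{"wx":0,"wy":0,"wz":0,"x":-0.01,"y":0,"z":0.008,"grip":40},{"wx":0,"wy":0,"wz":0,"x":-0.009,"y":0.005,"z":0.007,"grip":40},{"wx":0,"wy":0,"wz":0,"x":0,"y":0.02,"z":0,"grip":40},{"wx":0,"wy":0,"wz":0,"x":0,"y":0.025,"z":0,"grip":40},{"wx":0,"wy":0,"wz":0,"x":0,"y":0.025,"z":0,"grip":40},{"wx":0,"wy":0,"wz":0,"x":0,"y":0.015,"z":0,"grip":40},{"wx":0,"wy":0,"wz":0,"x":0,"y":0,"z":0,"grip":40},{"wx":0,"wy":0,"wz":0,"x":0,"y":0,"z":0,"grip":40}]}}

```text
clock: 2.58
ee_pos: [0.5148, 0.1426, 0.1096]
eef_rot: [0.702, -0.7, 0.096, -0.092]
ft_force: [0.2, 0.5, 0.8]
grip_width: 0.842
```

```bash
python3 - <<'E'
from h import *
import cv2
s,R=show()
d=np.array([.5238,.1288,s['ee_pos'][2]])-s['ee_pos']; print(R.T@d)
cv2.imwrite("pics/w2.png",read_camera("wrist")[:,:,::-1])
E
```

```text
t 2.58 pos [0.5148 0.1426 0.1096] q [-0.56  0.37  0.25  1.93 -0.13  0.85  1.07] F [0.2 0.5 0.8] Tq [-0.    0.02 -0.  ] gw 0.842
[[ 0.965 -0.005  0.264]
 [-0.264  0.003  0.965]
 [-0.006 -1.     0.002]]
jaw az 74.7
[ 1.23007139e-02 -8.96262435e-05 -1.09331238e-02]
```

View pics/w2.png

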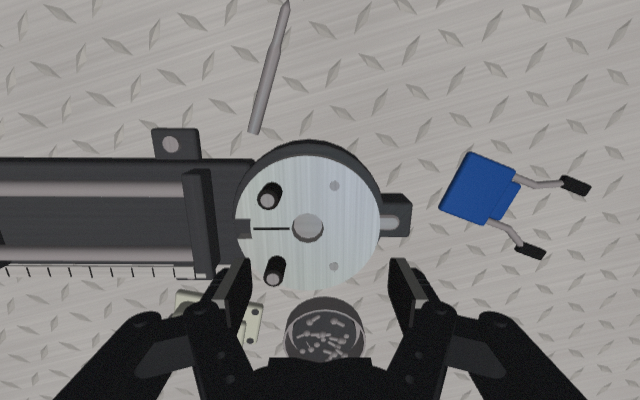

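>>> {"op": "jog_arm", "data": {"plan": [{"wx":0,"wy":0,"wz":0,"x":0.006,"y":0,"z":-0.005,"grip":40},{"wx":0,"wy":0,"wz":0,"x":0.005,"y":0,"z":-0.005,"grip":40},{"wx":0,"wy":0,"wz":0,"x":0,"y":0,"z":0,"grip":40},{"wx":0,"wy":0,"wz":0,"x":0,"y":0,"z":0,"grip":40}]}}

```text
clock: 2.97
ee_pos: [0.5251, 0.1308, 0.1132]
eef_rot: [0.703, -0.699, 0.094, -0.093]
ft_force: [0.1, -0.9, -0.6]
grip_width: 0.844
```

```bash
cat >>h.py <<'E'
def tell():
    s,R=show(); d=np.array([.5238,.1288,s['ee_pos'][2]])-s['ee_pos']; print('togo',np.round(R.T@d,4))
E
python3 -c "
from h import *
tell()"
```

```text
t 2.97 pos [0.5251 0.1308 0.1132] q [-0.53  0.38  0.26  1.92 -0.13  0.86  1.1 ] F [ 0.1 -0.9 -0.6] Tq [ 0.01 -0.01 -0.  ] gw 0.844
[[ 0.965 -0.     0.262]
 [-0.262  0.006  0.965]
 [-0.002 -1.     0.005]]
jaw az 74.8
togo [-0.0007 -0.     -0.0023]
```

>>> {"op": "jog_arm", "data": {"plan": [{"wx":0,"wy":0,"wz":0,"x":0,"y":0.01,"z":-0.001,"grip":40},{"wx":0,"wy":0,"wz":0,"x":0,"y":0.018,"z":-0.001,"grip":40},{"wx":0,"wy":0,"wz":0,"x":0,"y":0.014,"z":0,"grip":40},{"wx":0,"wy":0,"wz":0,"x":0,"y":0.007,"z":0,"grip":40},{"wx":0,"wy":0,"wz":0,"x":0,"y":0,"z":0,"grip":40},{"wx":0,"wy":0,"wz":0,"x":0,"y":0,"z":0,"grip":40}]}}

```text
clock: 3.47
ee_pos: [0.5267, 0.1282, 0.063]
eef_rot: [0.704, -0.698, 0.093, -0.096]
ft_force: [-0.1, 1.3, -0.8]
grip_width: 0.844
```

```bash
python3 -c "
from h import *
import cv2
tell()
cv2.imwrite('pics/w3.png',read_camera('wrist')[:,:,::-1])
cv2.imwrite('pics/s3.png',cv2.resize(read_camera('scene')[150:300,260:480,::-1],None,fx=3.5,fy=3.5,interpolation=cv2.INTER_CUBIC))"
```

```text
t 3.47 pos [0.5267 0.1282 0.063 ] q [-0.51  0.45  0.24  1.96 -0.16  0.75  1.13] F [-0.1  1.3 -0.8] Tq [-0.01  0.05 -0.01] gw 0.844
[[ 0.964  0.005  0.264]
 [-0.264  0.008  0.964]
 [ 0.003 -1.     0.009]]
jaw az 74.7
togo [-0.0029 -0.     -0.0002]
```

View pics/w3.png

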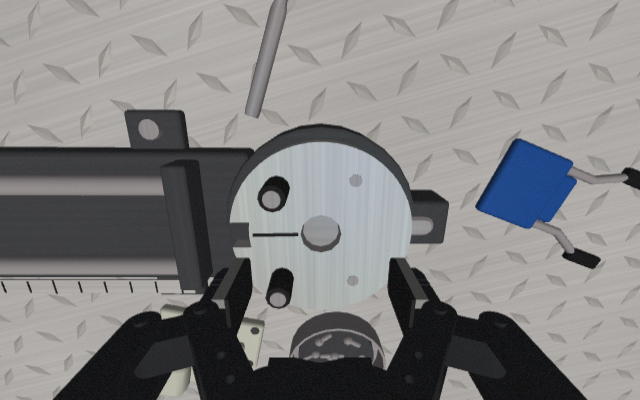

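View pics/s3.png

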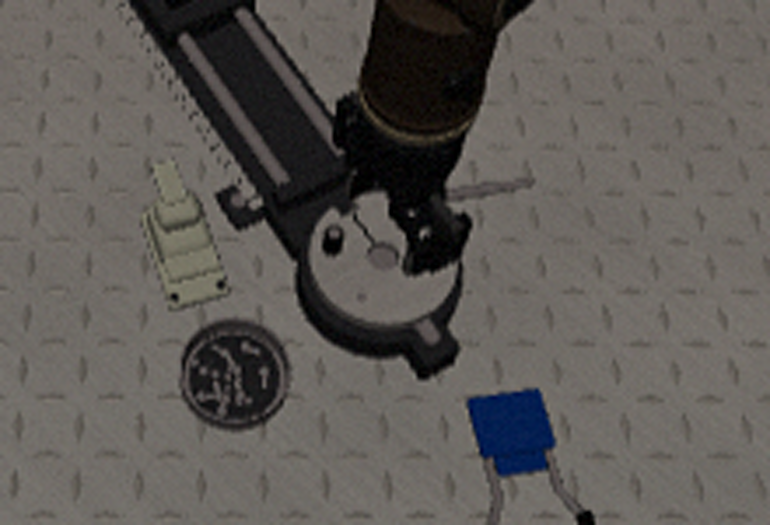

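```bash
python3 -c "
from h import *
c=calibration('wrist');s=get_state();R=rot(s);p=np.array(s['ee_pos'])
for b in [0,.005,.01,.015]:
  for z in [-.0358,.0358]:
    for x in [-.011,.011]: print(b,z,x,np.round(proj(c,p+R@[x,-b,z])))
print(proj(c,[.5238,.1288,.0455]))
"
```

```text
0 -0.0358 -0.011 [263. 229.]
0 -0.0358 0.011 [266. 260.]
0 0.0358 -0.011 [379. 229.]
0 0.0358 0.011 [377. 260.]
0.005 -0.0358 -0.011 [262. 232.]
0.005 -0.0358 0.011 [264. 264.]
0.005 0.0358 -0.011 [380. 232.]
0.005 0.0358 0.011 [378. 264.]
0.01 -0.0358 -0.011 [260. 235.]
0.01 -0.0358 0.011 [263. 268.]
0.01 0.0358 -0.011 [382. 235.]
0.01 0.0358 0.011 [380. 268.]
0.015 -0.0358 -0.011 [259. 239.]
0.015 -0.0358 0.011 [261. 273.]
0.015 0.0358 -0.011 [384. 239.]
0.015 0.0358 0.011 [381. 273.]
[320.19187634 228.91937308]
```

```bash
python3 -c "
import cv2
a=cv2.imread('pics/w3.png')[220:400,180:460]
import numpy as np
a=np.clip(a.astype(float)*1.6+10,0,255).astype('uint8')
cv2.imwrite('pics/w3z.png',cv2.resize(a,None,fx=2.85,fy=2.85,interpolation=cv2.INTER_CUBIC))"
```

```text
(no output)
```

View pics/w3z.png

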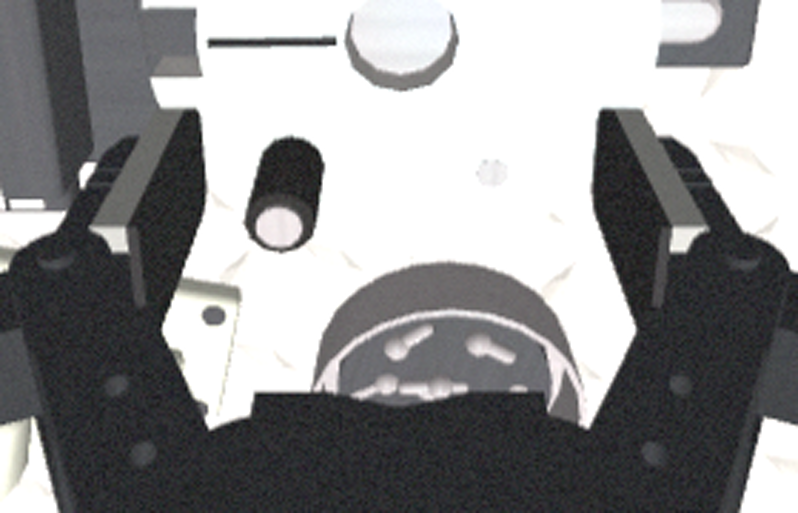

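```bash
python3 -c "
from h import *
c=calibration('scene');s=get_state();R=rot(s);p=np.array(s['ee_pos'])
for b in [0,.01,.02,.035]:
    for x in [-.011,.011]:
      for z in [.036,.05]: print(b,x,z,np.round((proj(c,p+R@[x,-b,z])-[260,150])*3.5))
"
python3 -c "
import cv2,numpy as np
a=cv2.imread('pics/s3.png')[160:320,320:520]
a=np.clip(a.astype(float)*2.5,0,255).astype('uint8')
cv2.imwrite('pics/s3z.png',cv2.resize(a,None,fx=3.7,fy=3.7,interpolation=cv2.INTER_CUBIC))"
```

```text
0 -0.011 0.036 [418. 279.]
0 -0.011 0.05 [428. 293.]
0 0.011 0.036 [395. 291.]
0 0.011 0.05 [405. 305.]
0.01 -0.011 0.036 [420. 273.]
0.01 -0.011 0.05 [430. 287.]
0.01 0.011 0.036 [396. 285.]
0.01 0.011 0.05 [406. 299.]
0.02 -0.011 0.036 [421. 267.]
0.02 -0.011 0.05 [432. 281.]
0.02 0.011 0.036 [398. 279.]
0.02 0.011 0.05 [408. 293.]
0.035 -0.011 0.036 [424. 257.]
0.035 -0.011 0.05 [435. 271.]
0.035 0.011 0.036 [400. 270.]
0.035 0.011 0.05 [411. 284.]
```

View pics/s3z.png

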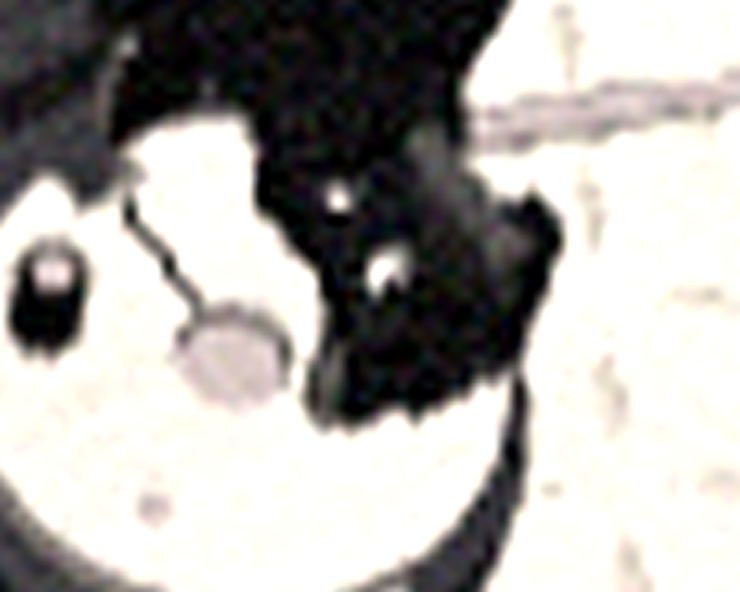

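>>> {"op": "jog_arm", "data": {"plan": [{"wx":0,"wy":0,"wz":0,"x":-0.001,"y":0.007,"z":0,"grip":40},{"wx":0,"wy":0,"wz":0,"x":-0.001,"y":0.012,"z":0,"grip":40},{"wx":0,"wy":0,"wz":0,"x":-0.001,"y":0.01,"z":0,"grip":40},{"wx":0,"wy":0,"wz":0,"x":0,"y":0.003,"z":0,"grip":40},{"wx":0,"wy":0,"wz":0,"x":0,"y":0,"z":0,"grip":40},{"wx":0,"wy":0,"wz":0,"x":0,"y":0,"z":0,"grip":40}]}}

```text
clock: 4.07
ee_pos: [0.5259, 0.1305, 0.0316]
eef_rot: [0.705, -0.697, 0.091, -0.097]
ft_force: [0.2, 0.3, -0.1]
grip_width: 0.842
```

```bash
python3 -c "
from h import *
import cv2
tell()
cv2.imwrite('pics/w4.png',read_camera('wrist')[:,:,::-1])
a=read_camera('scene')[190:280,340:440,::-1]
cv2.imwrite('pics/s4.png',cv2.resize(cv2.convertScaleAbs(a,alpha=2.2),None,fx=6,fy=6,interpolation=cv2.INTER_CUBIC))"
```

```text
t 4.07 pos [0.5259 0.1305 0.0316] q [-0.5   0.49  0.22  1.98 -0.18  0.67  1.14] F [ 0.2  0.3 -0.1] Tq [-0.03 -0.03 -0.01] gw 0.842
[[ 0.965  0.01   0.264]
 [-0.264  0.01   0.965]
 [ 0.007 -1.     0.012]]
jaw az 74.7
togo [-0.0016 -0.     -0.0022]
```

View pics/w4.png

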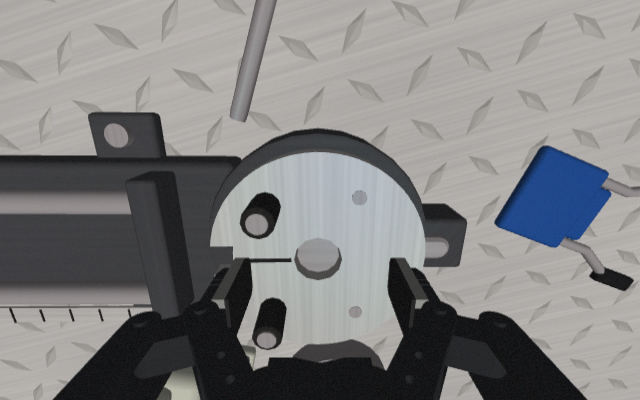

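View pics/s4.png

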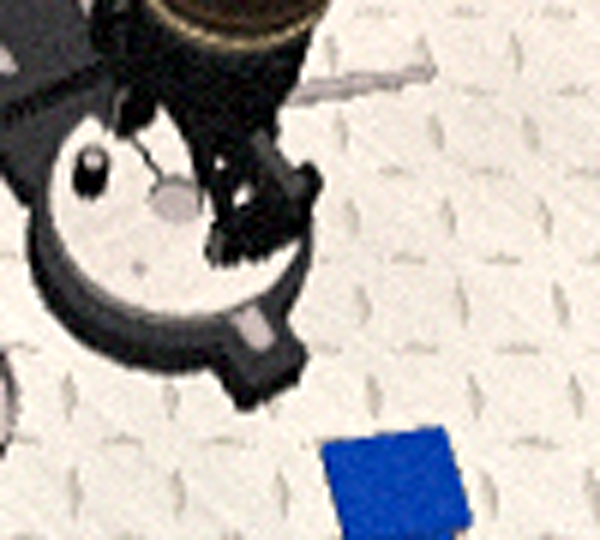

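>>> {"op": "jog_arm", "data": {"plan": [{"wx":-0.012,"wy":0,"wz":0.007,"x":-0.0015,"y":0.003,"z":-0.002,"grip":40},{"wx":0,"wy":0.03,"wz":0,"x":0,"y":0,"z":0,"grip":40},{"wx":0,"wy":0.06,"wz":0,"x":0,"y":0,"z":0,"grip":40},{"wx":0,"wy":0.06,"wz":0,"x":0,"y":0,"z":0,"grip":40},{"wx":0,"wy":0.06,"wz":0,"x":0,"y":0,"z":0,"grip":40},{"wx":0,"wy":0.06,"wz":0,"x":0,"y":0,"z":0,"grip":40},{"wx":0,"wy":0.06,"wz":0,"x":0,"y":0,"z":0,"grip":40},{"wx":0,"wy":0.06,"wz":0,"x":0,"y":0,"z":0,"grip":40},{"wx":0,"wy":0.06,"wz":0,"x":0,"y":0,"z":0,"grip":40},{"wx":0,"wy":0,"wz":0,"x":0,"y":0,"z":0,"grip":40},{"wx":0,"wy":0,"wz":0,"x":0,"y":0,"z":0,"grip":40}]}}

```text
clock: 5.08
ee_pos: [0.5269, 0.1291, 0.0313]
eef_rot: [0.658, -0.657, 0.258, -0.261]
ft_force: [-0.2, 0.0, 0.6]
grip_width: 0.845
```

```bash
python3 -c "
from h import *
import cv2
tell()
cv2.imwrite('pics/w5.png',read_camera('wrist')[:,:,::-1])"
```

```text
t 5.08 pos [0.5269 0.1291 0.0313] q [-0.61  0.51  0.36  1.98 -0.27  0.69  0.74] F [-0.2  0.   0.6] Tq [-0.01  0.07  0.02] gw 0.845
[[ 0.731  0.005  0.683]
 [-0.683 -0.     0.731]
 [ 0.004 -1.     0.003]]
jaw az 46.9
togo [-0.0021 -0.     -0.0023]
```

View pics/w5.png

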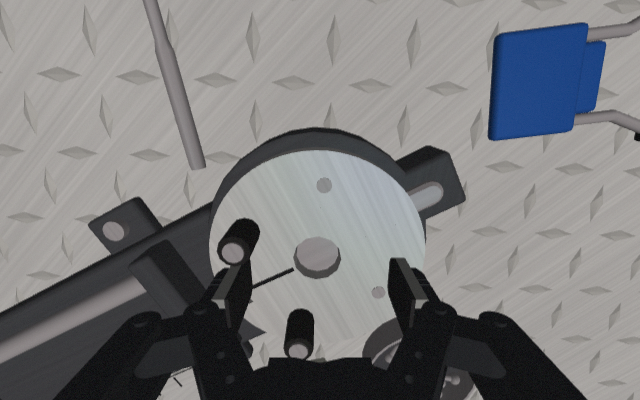

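>>> {"op": "jog_arm", "data": {"plan": [{"wx":0,"wy":0,"wz":0,"x":-0.0015,"y":0.003,"z":-0.0015,"grip":40},{"wx":0,"wy":0,"wz":0,"x":0,"y":0.003,"z":0,"grip":40},{"wx":0,"wy":0.04,"wz":0,"x":0,"y":0,"z":0,"grip":40},{"wx":0,"wy":0.06,"wz":0,"x":0,"y":0,"z":0,"grip":40},{"wx":0,"wy":0.06,"wz":0,"x":0,"y":0,"z":0,"grip":40},{"wx":0,"wy":0.06,"wz":0,"x":0,"y":0,"z":0,"grip":40},{"wx":0,"wy":0.06,"wz":0,"x":0,"y":0,"z":0,"grip":40},{"wx":0,"wy":0.06,"wz":0,"x":0,"y":0,"z":0,"grip":40},{"wx":0,"wy":0.06,"wz":0,"x":0,"y":0,"z":0,"grip":40},{"wx":0,"wy":0,"wz":0,"x":0,"y":0,"z":0,"grip":40},{"wx":0,"wy":0,"wz":0,"x":0,"y":0,"z":0,"grip":40}]}}

```text
clock: 6.05
ee_pos: [0.5285, 0.1234, 0.025]
eef_rot: [0.592, -0.59, 0.384, -0.393]
ft_force: [-0.5, -0.4, -0.1]
grip_width: 0.838
```

```bash
python3 -c "
from h import *
import cv2
tell()
cv2.imwrite('pics/w6.png',read_camera('wrist')[:,:,::-1])"
```

```text
t 6.05 pos [0.5285 0.1234 0.025 ] q [-0.68  0.54  0.47  2.   -0.36  0.68  0.42] F [-0.5 -0.4 -0.1] Tq [0.05 0.02 0.01] gw 0.838
[[ 0.396  0.012  0.918]
 [-0.918 -0.004  0.396]
 [ 0.008 -1.     0.009]]
jaw az 23.3
togo [-0.0068 -0.0001 -0.0021]
```

View pics/w6.png

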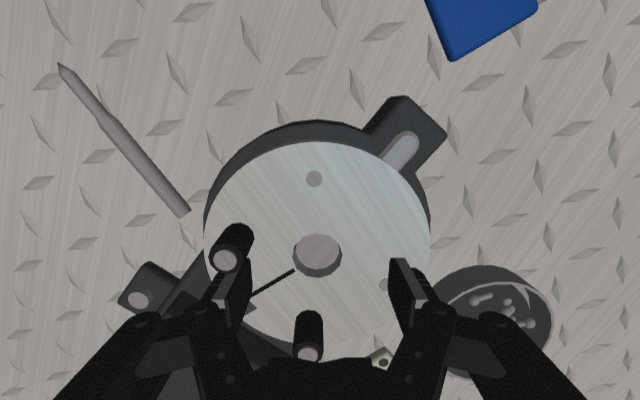

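>>> {"op": "jog_arm", "data": {"plan": [{"wx":0,"wy":0.04,"wz":0,"x":-0.003,"y":0,"z":-0.001,"grip":40},{"wx":0,"wy":0.07,"wz":0,"x":-0.002,"y":0,"z":-0.001,"grip":40},{"wx":0,"wy":0.07,"wz":0,"x":-0.001,"y":0,"z":0,"grip":40},{"wx":0,"wy":0.07,"wz":0,"x":-0.001,"y":0,"z":0,"grip":40},{"wx":0,"wy":0.07,"wz":0,"x":-0.001,"y":0,"z":0,"grip":40},{"wx":0,"wy":0.07,"wz":0,"x":-0.001,"y":0,"z":0,"grip":40},{"wx":0,"wy":0.07,"wz":0,"x":-0.001,"y":0,"z":0,"grip":40},{"wx":0,"wy":0.07,"wz":0,"x":-0.001,"y":0,"z":0,"grip":40},{"wx":0,"wy":0.07,"wz":0,"x":-0.001,"y":0,"z":0,"grip":40},{"wx":0,"wy":0.07,"wz":0,"x":-0.001,"y":0,"z":0,"grip":40},{"wx":0,"wy":0,"wz":0,"x":0,"y":0,"z":0,"grip":40},{"wx":0,"wy":0,"wz":0,"x":0,"y":0,"z":0,"grip":40}]}}

```text
clock: 7.1
ee_pos: [0.5232, 0.1275, 0.0241]
eef_rot: [-0.428, 0.427, -0.558, 0.568]
ft_force: [0.0, 0.0, 0.5]
grip_width: 0.84
```

```bash
python3 -c "
from h import *
tell()"
```

```text
t 7.1 pos [0.5232 0.1275 0.0241] q [-0.83  0.58  0.66  2.01 -0.51  0.71 -0.13] F [0.  0.  0.5] Tq [0.06 0.   0.01] gw 0.84
[[-0.269  0.009  0.963]
 [-0.963 -0.011 -0.269]
 [ 0.008 -1.     0.012]]
jaw az -15.6
togo [-0.0014 -0.      0.0002]
```

>>> {"op": "jog_arm", "data": {"plan": [{"wx":-0.006,"wy":0.04,"wz":0.004,"x":-0.002,"y":0,"z":0,"grip":40},{"wx":-0.006,"wy":0.07,"wz":0.004,"x":-0.001,"y":0,"z":0,"grip":40},{"wx":0,"wy":0.07,"wz":0,"x":-0.001,"y":0,"z":0,"grip":40},{"wx":0,"wy":0.07,"wz":0,"x":-0.001,"y":0,"z":0,"grip":40},{"wx":0,"wy":0.07,"wz":0,"x":-0.001,"y":0,"z":0,"grip":40},{"wx":0,"wy":0.07,"wz":0,"x":-0.001,"y":0,"z":0,"grip":40},{"wx":0,"wy":0.07,"wz":0,"x":-0.001,"y":0,"z":0,"grip":40},{"wx":0,"wy":0.07,"wz":0,"x":-0.001,"y":0,"z":0,"grip":40},{"wx":0,"wy":0.07,"wz":0,"x":-0.001,"y":0,"z":0,"grip":40},{"wx":0,"wy":0.07,"wz":0,"x":-0.001,"y":0,"z":0,"grip":40},{"wx":0,"wy":0,"wz":0,"x":0,"y":0,"z":0,"grip":40},{"wx":0,"wy":0,"wz":0,"x":0,"y":0,"z":0,"grip":40}]}}

```text
clock: 8.1
ee_pos: [0.5195, 0.1324, 0.021]
eef_rot: [0.216, -0.229, 0.672, -0.67]
ft_force: [0.3, 0.6, -0.6]
grip_width: 0.843
```

```bash
python3 -c "
from h import *
import cv2
tell()
cv2.imwrite('pics/w7.png',read_camera('wrist')[:,:,::-1])"
```

```text
t 8.1 pos [0.5195 0.1324 0.021 ] q [-0.93  0.65  0.82  2.   -0.67  0.8  -0.64] F [ 0.3  0.6 -0.6] Tq [ 0.01 -0.03 -0.03] gw 0.843
[[-0.802 -0.018  0.597]
 [-0.597 -0.002 -0.802]
 [ 0.016 -1.    -0.009]]
jaw az -53.4
togo [-0.0013 -0.0001  0.0055]
```

View pics/w7.png

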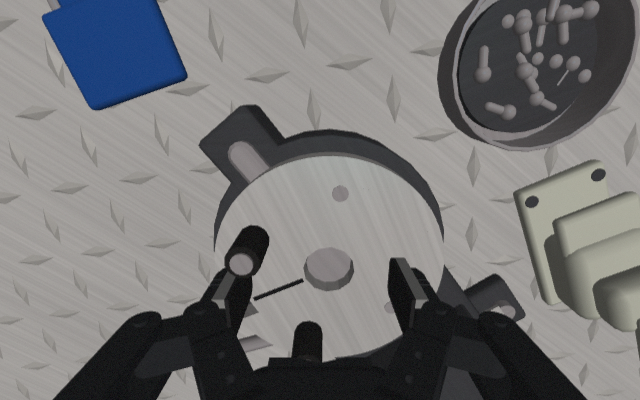

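>>> {"op": "jog_arm", "data": {"plan": [{"wx":0.005,"wy":0.04,"wz":0.008,"x":-0.002,"y":-0.003,"z":0.003,"grip":40},{"wx":0.004,"wy":0.07,"wz":0.007,"x":-0.001,"y":0,"z":0.002,"grip":40},{"wx":0,"wy":0.07,"wz":0,"x":-0.001,"y":0,"z":0.001,"grip":40},{"wx":0,"wy":0.07,"wz":0,"x":-0.001,"y":0,"z":0,"grip":40},{"wx":0,"wy":0.07,"wz":0,"x":-0.001,"y":0,"z":0,"grip":40},{"wx":0,"wy":0.07,"wz":0,"x":-0.001,"y":0,"z":0,"grip":40},{"wx":0,"wy":0.07,"wz":0,"x":-0.001,"y":0,"z":0,"grip":40},{"wx":0,"wy":0.07,"wz":0,"x":-0.001,"y":0,"z":0,"grip":40},{"wx":0,"wy":0,"wz":0,"x":0,"y":0,"z":0,"grip":40},{"wx":0,"wy":0,"wz":0,"x":0,"y":0,"z":0,"grip":40}]}}

```text
clock: 8.98
ee_pos: [0.523, 0.1312, 0.022]
eef_rot: [0.037, -0.048, 0.707, -0.705]
ft_force: [0.0, 0.1, -0.3]
grip_width: 0.844
```

```bash
python3 -c "
from h import *
tell()"
```

```text
t 8.98 pos [0.523  0.1312 0.022 ] q [-1.    0.72  0.95  2.   -0.79  0.86 -1.05] F [ 0.   0.1 -0.3] Tq [-0.05 -0.02  0.  ] gw 0.844
[[-0.993 -0.016  0.12 ]
 [-0.12   0.002 -0.993]
 [ 0.015 -1.    -0.004]]
jaw az -83.1
togo [-0.0005 -0.      0.0025]
```

>>> {"op": "jog_arm", "data": {"plan": [{"wx":0.001,"wy":0.04,"wz":0.008,"x":-0.001,"y":-0.003,"z":0.002,"grip":40},{"wx":0.001,"wy":0.06,"wz":0.007,"x":-0.001,"y":-0.001,"z":0.001,"grip":40},{"wx":0,"wy":0.06,"wz":0,"x":-0.001,"y":0,"z":0,"grip":40},{"wx":0,"wy":0.06,"wz":0,"x":-0.001,"y":0,"z":0,"grip":40},{"wx":0,"wy":0.06,"wz":0,"x":-0.001,"y":0,"z":0,"grip":40},{"wx":0,"wy":0.06,"wz":0,"x":-0.001,"y":0,"z":0,"grip":40},{"wx":0,"wy":0.06,"wz":0,"x":-0.001,"y":0,"z":0,"grip":40},{"wx":0,"wy":0,"wz":0,"x":0,"y":0,"z":0,"grip":40},{"wx":0,"wy":0,"wz":0,"x":0,"y":0,"z":0,"grip":40}]}}

```text
clock: 9.73
ee_pos: [0.524, 0.1301, 0.0242]
eef_rot: [-0.096, 0.086, 0.703, -0.7]
ft_force: [0.2, -0.5, 0.9]
grip_width: 0.842
```

```bash
python3 -c "
from h import *
import cv2
tell()
cv2.imwrite('pics/w8.png',read_camera('wrist')[:,:,::-1])
c=calibration('wrist'); np.savez('w8.npz',**c)
a=read_camera('top')[170:290,190:350,::-1]
cv2.imwrite('pics/t8.png',cv2.resize(a,None,fx=5,fy=5,interpolation=cv2.INTER_CUBIC))"
```

```text
t 9.73 pos [0.524  0.1301 0.0242] q [-1.04  0.76  1.04  2.   -0.86  0.91 -1.36] F [ 0.2 -0.5  0.9] Tq [-0.03 -0.01 -0.02] gw 0.842
[[-0.967 -0.013 -0.255]
 [ 0.255  0.006 -0.967]
 [ 0.014 -1.    -0.002]]
jaw az -104.8
togo [-0.0001 -0.      0.0013]
```

View pics/w8.png

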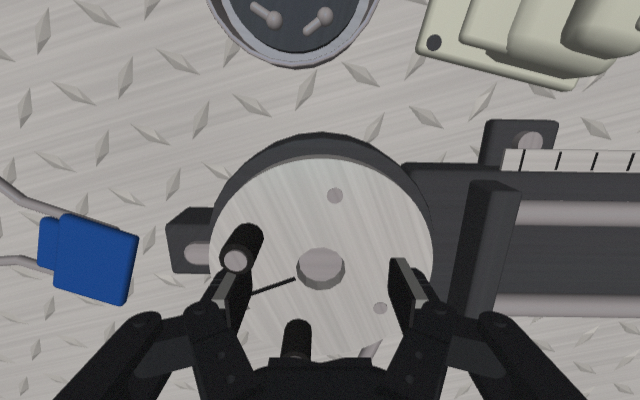

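View pics/t8.png

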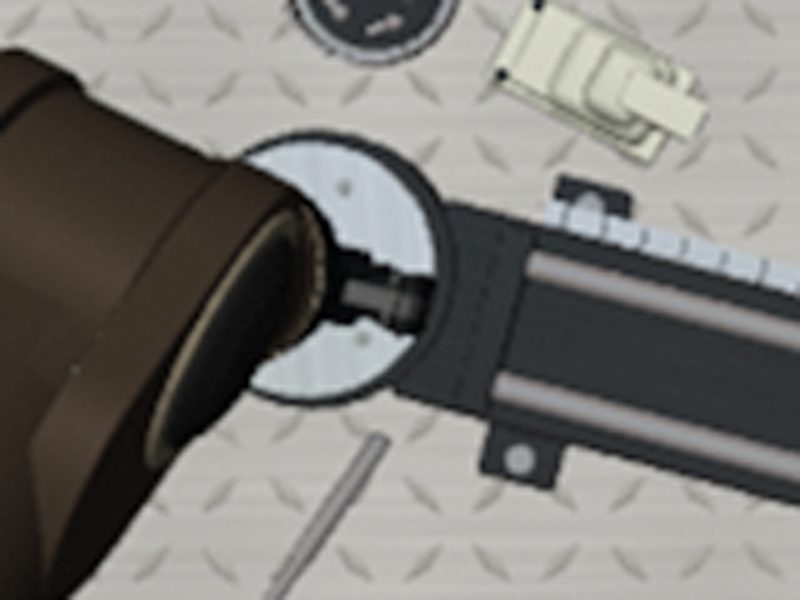

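```bash
cat >>h.py <<'E'
def unproj(c,u,z):
    f=200/np.tan(np.radians(c['fovy'])/2); R=np.asarray(c['R'])
    ray=R.T@[(u[0]-c['cx'])/f,(u[1]-c['cy'])/f,1]; o=-R.T@c['t']
    return o+ray*(z-o[2])/ray[2]
def az(p,c): return np.degrees(np.arctan2(p[1]-c[1],p[0]-c[0]))
def rep(c,pts,cpx,zc=.0455):
    C=unproj(c,cpx,zc); print('centre',np.round(C,4))
    for n,u,z in pts:
        p=unproj(c,u,z); print(n,'r',round(float(np.hypot(*(p-C)[:2]))*1e3,1),'az',round(float(az(p,C)),1))
E
python3 - <<'E'
from h import *
W={'fovy': 68.75632168127778, 'cx': 319.55187570889933, 'cy': 205.7847601846512, 'R': np.array([[ 0.27833298,  0.96047915, -0.00324967],
       [ 0.91050374, -0.26277061,  0.31927189],
       [ 0.30580008, -0.09182274, -0.94765758]]), 't': np.array([-0.2523262 , -0.50219127,  0.22338798])}
zw=lambda u,v:np.array([265+(u+.5)/4-.5,90+(v+.5)/4-.5])
rep(W,[('m1',zw(363,173),.052),('m2',zw(360,434),.052),('l1',zw(226,311),.052),('l2',zw(118,314),.052),('R',zw(176,200),.076),('L',zw(184,452),.076)],zw(281,309))
c=dict(np.load('w8.npz'))
rep(c,[('m1',(335,195),.052),('m2',(380,308),.052),('l1',(295,279),.052),('l2',(250,294),.052),('R',(235,261),.076),('pinbase',(185,253),.0385)],(320.5,266))
E
```

```text
centre [0.5247 0.1288 0.0455]
m1 r 43.1 az 134.9
m2 r 41.6 az 17.1
l1 r 15.5 az -108.8
l2 r 45.3 az -106.0
R r 43.4 az -156.0
L r 41.9 az -55.6
centre [0.5208 0.1294 0.0455]
m1 r 44.8 az -24.0
m2 r 41.5 az -139.4
l1 r 14.7 az 92.2
l2 r 42.1 az 94.8
R r 43.5 az 46.5
pinbase r 79.5 az 72.0
```

>>> {"op": "jog_arm", "data": {"plan": [{"wx":0,"wy":0.04,"wz":0.008,"x":-0.001,"y":0,"z":0.001,"grip":40},{"wx":0,"wy":0.06,"wz":0.006,"x":-0.0005,"y":0,"z":0.001,"grip":40},{"wx":0,"wy":0.06,"wz":0,"x":-0.0005,"y":0,"z":0,"grip":40},{"wx":0,"wy":0.06,"wz":0,"x":-0.0005,"y":0,"z":0,"grip":40},{"wx":0,"wy":0.04,"wz":0,"x":-0.0005,"y":0,"z":0,"grip":40},{"wx":0,"wy":0.02,"wz":0,"x":-0.0005,"y":0,"z":0,"grip":40},{"wx":0,"wy":0,"wz":0,"x":0,"y":0,"z":0,"grip":40},{"wx":0,"wy":0,"wz":0,"x":0,"y":0,"z":0,"grip":40}]}}

```text
clock: 10.5
ee_pos: [0.523, 0.13, 0.0239]
eef_rot: [-0.188, 0.182, 0.685, -0.68]
ft_force: [-0.8, -0.1, 0.8]
grip_width: 0.838
```

```bash
python3 -c "
from h import *
import cv2
tell()
c=calibration('wrist'); np.savez('w9.npz',**c)
a=read_camera('wrist')[:,:,::-1]
cv2.imwrite('pics/w9.png',a)
cv2.imwrite('pics/w9z.png',cv2.resize(a[140:340,190:450],None,fx=3,fy=3,interpolation=cv2.INTER_CUBIC))"
```

```text
t 10.5 pos [0.523  0.13   0.0239] q [-1.07  0.8   1.09  2.01 -0.92  0.94 -1.58] F [-0.8 -0.1  0.8] Tq [0.07 0.18 0.07] gw 0.838
[[-0.863 -0.007 -0.506]
 [ 0.506  0.009 -0.863]
 [ 0.01  -1.    -0.004]]
jaw az -120.4
togo [-0.0013 -0.      0.0006]
```

View pics/w9z.png

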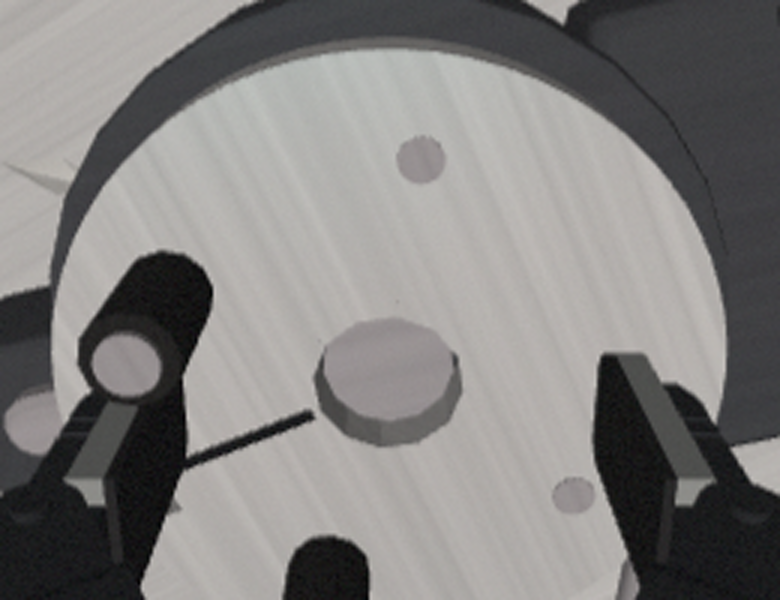

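```bash
cat >>h.py <<'E'
W1={'fovy': 68.75632168127778, 'cx': 319.55187570889933, 'cy': 205.7847601846512, 'R': np.array([[ 0.27833298,  0.96047915, -0.00324967],
       [ 0.91050374, -0.26277061,  0.31927189],
       [ 0.30580008, -0.09182274, -0.94765758]]), 't': np.array([-0.2523262 , -0.50219127,  0.22338798])}
zw=lambda u,v:np.array([265+(u+.5)/4-.5,90+(v+.5)/4-.5])
O={k:unproj(W1,zw(*u),z) for k,u,z in [('m1',(363,173),.052),('m2',(360,434),.052),('l1',(226,311),.052),('l2',(118,314),.052),('R',(176,200),.076)]}
def turn(c,P,dz=0):
    Q={k:unproj(c,u,(.076 if k=='R' else .052)+dz) for k,u in P.items()}
    ks=list(P); 
    for i in range(len(ks)):
        for j in range(i):
            if ks[j]+ks[i]=='l1l2' or True:
                a=az(O[ks[i]],O[ks[j]]);b=az(Q[ks[i]],Q[ks[j]])
                print(ks[j],ks[i],'len',np.round(1e3*np.hypot(*(O[ks[i]]-O[ks[j]])[:2]),1),np.round(1e3*np.hypot(*(Q[ks[i]]-Q[ks[j]])[:2]),1),'turn',round(float((b-a+10)%360-370+0),1))
    print({k:np.round(v,4).tolist() for k,v in Q.items()})
E
python3 - <<'E'
from h import *
c=dict(np.load('w9.npz'))
z=lambda u,v:(190+(u+.5)/3-.5,140+(v+.5)/3-.5)
turn(c,{'m1':z(420,160),'m2':z(574,495),'R':z(126,366),'l1':z(312,414)})
c=dict(np.load('w8.npz'))
turn(c,{'m1':(335,195),'m2':(380,308),'R':(235,261)})
E
```

```text
m1 m2 len 72.5 72.6 turn -171.5
m1 R len 49.0 50.5 turn -170.3
m2 R len 84.8 84.7 turn -170.3
m1 l1 len 51.9 52.2 turn -171.4
m2 l1 len 52.2 52.2 turn -171.2
R l1 len 34.8 34.4 turn -169.1
{'m1': [0.5565, 0.1032, 0.052], 'm2': [0.4843, 0.1109, 0.052], 'R': [0.5575, 0.1537, 0.076], 'l1': [0.5244, 0.1443, 0.052]}
m1 m2 len 72.5 72.9 turn -158.5
m1 R len 49.0 50.9 turn -156.7
m2 R len 84.8 84.8 turn -157.0
{'m1': [0.5617, 0.1112, 0.052], 'm2': [0.4893, 0.1024, 0.052], 'R': [0.5507, 0.1609, 0.076]}
```

>>> {"op": "jog_arm", "data": {"plan": [{"wx":0,"wy":0.04,"wz":0.004,"x":-0.001,"y":0,"z":0,"grip":40},{"wx":0,"wy":0.05,"wz":0.004,"x":-0.0005,"y":0,"z":0,"grip":40},{"wx":0,"wy":0.04,"wz":0,"x":-0.0005,"y":0,"z":0,"grip":40},{"wx":0,"wy":0.02,"wz":0,"x":-0.0005,"y":0,"z":0,"grip":40},{"wx":0,"wy":0,"wz":0,"x":0,"y":0,"z":0,"grip":40},{"wx":0,"wy":0,"wz":0,"x":0,"y":0,"z":0,"grip":40}]}}

```text
clock: 11.05
ee_pos: [0.5238, 0.1301, 0.0237]
eef_rot: [-0.237, 0.233, 0.669, -0.665]
ft_force: [-1.6, 0.6, 0.9]
grip_width: 0.843
```

```bash
python3 -c "
from h import *
import cv2
tell()
c=calibration('wrist'); np.savez('w10.npz',**c)
a=read_camera('wrist')[:,:,::-1]
cv2.imwrite('pics/w10z.png',cv2.resize(a[140:340,190:450],None,fx=3,fy=3,interpolation=cv2.INTER_CUBIC))"
```

```text
t 11.05 pos [0.5238 0.1301 0.0237] q [-1.08  0.82  1.12  2.02 -0.94  0.95 -1.71] F [-1.6  0.6  0.9] Tq [0.24 0.32 0.05] gw 0.843
[[-0.779 -0.003 -0.627]
 [ 0.626  0.007 -0.779]
 [ 0.007 -1.    -0.004]]
jaw az -128.8
togo [-0.0008 -0.      0.001 ]
```

View pics/w10z.png

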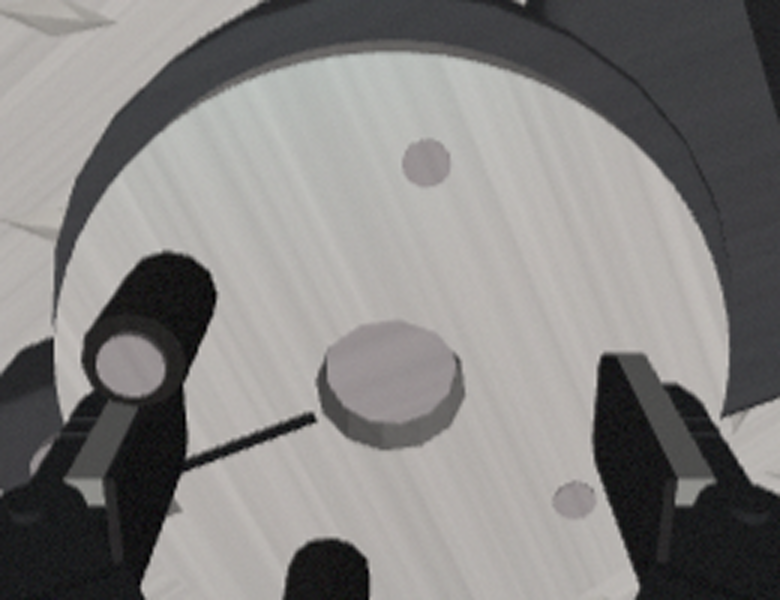

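>>> {"op": "jog_arm", "data": {"plan": [{"wx":0,"wy":-0.04,"wz":0,"x":0,"y":0,"z":0,"grip":40},{"wx":0,"wy":-0.04,"wz":0,"x":0,"y":0,"z":0,"grip":40},{"wx":0,"wy":0,"wz":0,"x":0,"y":-0.01,"z":0,"grip":40},{"wx":0,"wy":0,"wz":0,"x":0,"y":-0.025,"z":0,"grip":40},{"wx":0,"wy":0,"wz":0,"x":0,"y":-0.03,"z":0,"grip":40},{"wx":0,"wy":-0.06,"wz":0,"x":0,"y":-0.03,"z":0,"grip":40},{"wx":0,"wy":-0.1,"wz":0,"x":0,"y":-0.02,"z":0,"grip":40},{"wx":0,"wy":-0.1,"wz":0,"x":0,"y":0,"z":0,"grip":40},{"wx":0,"wy":-0.1,"wz":0,"x":0,"y":0,"z":0,"grip":40},{"wx":0,"wy":-0.1,"wz":0,"x":0,"y":0,"z":0,"grip":40},{"wx":0,"wy":-0.1,"wz":0,"x":0,"y":0,"z":0,"grip":40},{"wx":0,"wy":-0.1,"wz":0,"x":0,"y":0,"z":0,"grip":40},{"wx":0,"wy":-0.1,"wz":0,"x":0,"y":0,"z":0,"grip":40},{"wx":0,"wy":-0.1,"wz":0,"x":0,"y":0,"z":0,"grip":40},{"wx":0,"wy":-0.1,"wz":0,"x":0,"y":0,"z":0,"grip":40},{"wx":0,"wy":-0.1,"wz":0,"x":0,"y":0,"z":0,"grip":40},{"wx":0,"wy":-0.1,"wz":0,"x":0,"y":0,"z":0,"grip":40},{"wx":0,"wy":-0.1,"wz":0,"x":0,"y":0,"z":0,"grip":40},{"wx":0,"wy":0,"wz":0,"x":0,"y":0,"z":0,"grip":40},{"wx":0,"wy":0,"wz":0,"x":0,"y":0,"z":0,"grip":40}]}}

```text
clock: 12.77
ee_pos: [0.5333, 0.116, 0.1589]
eef_rot: [-0.25, 0.235, -0.661, 0.667]
ft_force: [-0.1, 0.1, 0.2]
grip_width: 0.842
```

```bash
python3 -c "
from h import *
import cv2
tell()
a=read_camera('wrist')[:,:,::-1]
c=calibration('wrist'); np.savez('w11.npz',**c)
cv2.imwrite('pics/w11.png',a)"
```

```text
t 12.77 pos [0.5333 0.116  0.1589] q [-1.05  0.45  0.99  1.91 -0.45  1.   -0.73] F [-0.1  0.1  0.2] Tq [ 0.01  0.02 -0.05] gw 0.842
[[-0.765  0.022  0.644]
 [-0.644 -0.    -0.765]
 [-0.016 -1.     0.014]]
jaw az -49.9
togo [-0.001  -0.0002 -0.016 ]
```

View pics/w11.png

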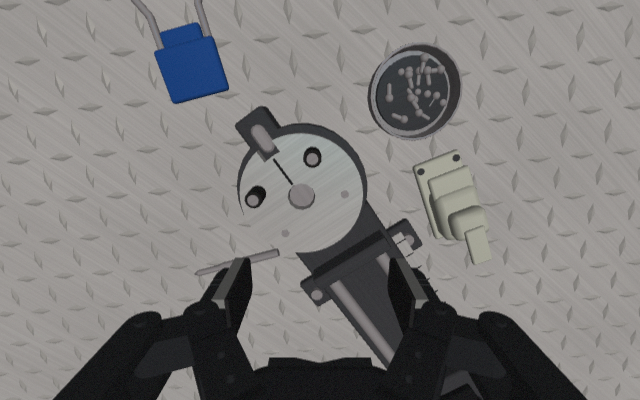

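```bash
python3 -c "
import cv2
a=cv2.imread('pics/w11.png')[95:255,225:375]
cv2.imwrite('pics/w11z.png',cv2.resize(a,None,fx=4,fy=4,interpolation=cv2.INTER_CUBIC)[:600])"
```

```text
(no output)
```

View pics/w11z.png

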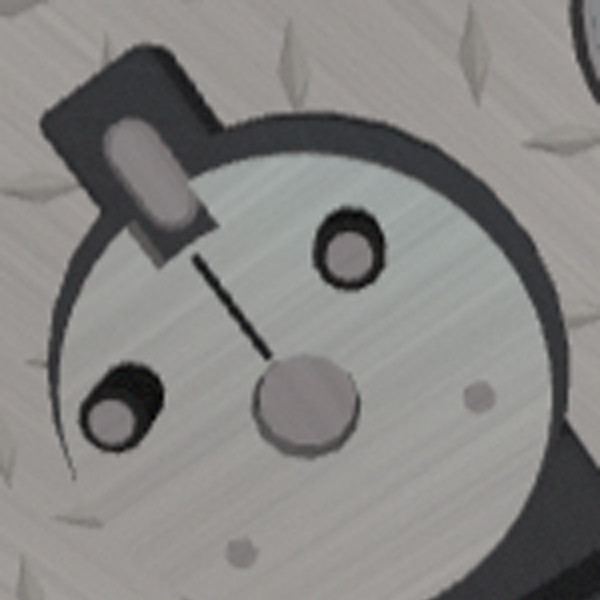

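```bash
python3 -c "
from h import *
c=dict(np.load('w11.npz'))
z=lambda u,v:np.array((225+(u+.5)/4-.5,95+(v+.5)/4-.5))
C=[.5238,.1288]
rep(c,[('notch',z(187.5,246),.052),('cornerA',z(215,225),.052),('cornerB',z(160,267),.052),('l1',z(269,357),.052),('l2',z(196,256),.052),('pin o',z(130,142),.0398),('pin i',z(177,208),.0398),('R',z(350,254),.076),('L',z(112,422),.076),('m1',z(479,396),.052),('m2',z(241,553),.052)],z(306,398))
a=unproj(c,z(130,142),.0398);b=unproj(c,z(177,208),.0398);print('pin dir',az(a,b), 'line dir',az(unproj(c,z(196,256),.052),unproj(c,z(269,357),.052)))
turn(c,{'m1':z(479,396),'m2':z(241,553),'R':z(350,254),'l1':z(269,357),'l2':z(196,256)})
"
```

```text
centre [0.5235 0.1289 0.0455]
notch r 47.1 az 74.6
cornerA r 48.1 az 64.8
cornerB r 47.6 az 84.7
l1 r 14.7 az 74.9
l2 r 44.1 az 74.3
pin o r 74.1 az 73.6
pin i r 55.4 az 73.6
R r 42.1 az 24.1
L r 42.1 az 126.0
m1 r 42.7 az -47.1
m2 r 42.6 az -163.4
pin dir 73.78684799726851 line dir 74.04586167705644
m1 m2 len 72.5 72.4 turn -180.7
m1 R len 49.0 49.3 turn -180.1
m2 R len 84.8 84.5 turn -180.3
m1 l1 len 51.9 52.0 turn -180.4
m2 l1 len 52.2 51.9 turn -180.5
R l1 len 34.8 34.7 turn -180.0
m1 l2 len 76.2 75.7 turn -180.6
m2 l2 len 76.4 75.9 turn -180.9
R l2 len 37.6 36.6 turn -180.1
l1 l2 len 29.8 29.4 turn -181.4
{'m1': [0.5526, 0.0977, 0.052], 'm2': [0.4827, 0.1168, 0.052], 'R': [0.5619, 0.1461, 0.076], 'l1': [0.5274, 0.1431, 0.052], 'l2': [0.5354, 0.1714, 0.052]}
```

>>> {"op": "jog_arm", "data": {"plan": [{"wx":-0.007,"wy":-0.04,"wz":-0.008,"x":0,"y":0,"z":-0.005,"grip":40},{"wx":-0.007,"wy":-0.1,"wz":-0.008,"x":0,"y":0,"z":-0.006,"grip":40},{"wx":0,"wy":-0.1,"wz":0,"x":0,"y":0,"z":0,"grip":40},{"wx":0,"wy":-0.1,"wz":0,"x":0,"y":0,"z":0,"grip":40},{"wx":0,"wy":-0.1,"wz":0,"x":0,"y":0,"z":0,"grip":40},{"wx":0,"wy":-0.1,"wz":0,"x":0,"y":0,"z":0,"grip":40},{"wx":0,"wy":-0.06,"wz":0,"x":0,"y":0,"z":0,"grip":40},{"wx":0,"wy":0,"wz":0,"x":0,"y":0,"z":0,"grip":40},{"wx":0,"wy":0,"wz":0,"x":0,"y":0,"z":0,"grip":40}]}}

```text
clock: 13.57
ee_pos: [0.5245, 0.1256, 0.1587]
eef_rot: [-0.431, 0.437, -0.558, 0.559]
ft_force: [0.4, -0.6, -0.1]
grip_width: 0.84
```

```bash
python3 -c "
from h import *
tell()"
```

```text
t 13.57 pos [0.5245 0.1256 0.1587] q [-0.95  0.4   0.82  1.9  -0.34  1.   -0.23] F [ 0.4 -0.6 -0.1] Tq [ 0.03 -0.01 -0.01] gw 0.84
[[-0.247 -0.005  0.969]
 [-0.969 -0.006 -0.247]
 [ 0.007 -1.    -0.004]]
jaw az -14.3
togo [-0.0029 -0.     -0.0015]
```

>>> {"op": "jog_arm", "data": {"plan": [{"wx":0,"wy":0,"wz":0,"x":-0.002,"y":0.01,"z":-0.001,"grip":40},{"wx":0,"wy":0,"wz":0,"x":0,"y":0.02,"z":0,"grip":40},{"wx":0,"wy":0,"wz":0,"x":0,"y":0.025,"z":0,"grip":40},{"wx":0,"wy":0,"wz":0,"x":0,"y":0.025,"z":0,"grip":40},{"wx":0,"wy":0,"wz":0,"x":0,"y":0.02,"z":0,"grip":40},{"wx":0,"wy":0,"wz":0,"x":0,"y":0.012,"z":0,"grip":40},{"wx":0,"wy":0,"wz":0,"x":0,"y":0.005,"z":0,"grip":40},{"wx":0,"wy":0,"wz":0,"x":0,"y":0,"z":0,"grip":40},{"wx":0,"wy":0,"wz":0,"x":0,"y":0,"z":0,"grip":40}]}}

```text
clock: 14.32
ee_pos: [0.5223, 0.1284, 0.0321]
eef_rot: [-0.426, 0.433, -0.561, 0.563]
ft_force: [1.1, -0.4, 0.2]
grip_width: 0.846
```

```bash
python3 -c "
from h import *
tell()"
```

```text
t 14.32 pos [0.5223 0.1284 0.0321] q [-0.85  0.58  0.69  2.   -0.52  0.76 -0.11] F [ 1.1 -0.4  0.2] Tq [-0.02  0.05  0.02] gw 0.846
[[-0.262 -0.007  0.965]
 [-0.965 -0.009 -0.262]
 [ 0.011 -1.    -0.004]]
jaw az -15.2
togo [-0.0008 -0.      0.0013]
```

Centred over the plate with the jaws square to the pin line. Pressing down in small steps.

>>> {"op": "jog_arm", "data": {"plan": [{"wx":0,"wy":0,"wz":0,"x":0,"y":0.004,"z":0.001,"grip":40},{"wx":0,"wy":0,"wz":0,"x":0,"y":0.004,"z":0,"grip":40},{"wx":0,"wy":0,"wz":0,"x":0,"y":0.003,"z":0,"grip":40},{"wx":0,"wy":0,"wz":0,"x":0,"y":0.002,"z":0,"grip":40},{"wx":0,"wy":0,"wz":0,"x":0,"y":0.002,"z":0,"grip":40}]}}

```text
clock: 14.73
ee_pos: [0.5253, 0.1289, 0.0188]
eef_rot: [-0.427, 0.431, -0.561, 0.563]
ft_force: [-2.7, -0.5, 6.1]
grip_width: 0.842
```

```bash
python3 -c "
from h import *
tell()"
```

```text
t 14.73 pos [0.5253 0.1289 0.0188] q [-0.83  0.6   0.67  2.   -0.54  0.73 -0.1 ] F [-2.7 -0.5  6.1] Tq [-0.15  0.51 -0.01] gw 0.842
[[-0.263 -0.003  0.965]
 [-0.965 -0.007 -0.263]
 [ 0.007 -1.    -0.001]]
jaw az -15.3
togo [ 0.0005  0.     -0.0015]
```

Contact at TCP z ≈ 0.019 with about 6 N. I'll go on in small steps.

>>> {"op": "jog_arm", "data": {"plan": [{"wx":0,"wy":0,"wz":0,"x":0,"y":0.002,"z":0,"grip":40},{"wx":0,"wy":0,"wz":0,"x":0,"y":0.002,"z":0,"grip":40},{"wx":0,"wy":0,"wz":0,"x":0,"y":0.002,"z":0,"grip":40}]}}

```text
clock: 14.98
ee_pos: [0.5254, 0.129, 0.0139]
eef_rot: [-0.427, 0.431, -0.561, 0.563]
ft_force: [-8.2, -1.3, 31.0]
grip_width: 0.843
```

```bash
python3 -c "
from h import *
tell()"
```

```text
t 14.98 pos [0.5254 0.129  0.0139] q [-0.82  0.61  0.66  2.   -0.55  0.72 -0.09] F [-8.2 -1.3 31. ] Tq [-0.43  1.62  0.05] gw 0.843
[[-0.264 -0.002  0.965]
 [-0.965 -0.005 -0.264]
 [ 0.005 -1.    -0.001]]
jaw az -15.3
togo [ 0.0006  0.     -0.0015]
```

>>> {"op": "jog_arm", "data": {"plan": [{"wx":0,"wy":0,"wz":0,"x":0,"y":0,"z":0,"grip":40},{"wx":0,"wy":0,"wz":0,"x":0,"y":0.001,"z":0,"grip":40}]}}

```text
clock: 15.15
ee_pos: [0.5258, 0.1291, 0.0141]
eef_rot: [-0.428, 0.43, -0.562, 0.563]
ft_force: [-5.6, -0.6, 19.7]
grip_width: 0.843
```

```bash
python3 -c "
from h import *
import cv2
tell()
c=calibration('wrist'); np.savez('w12.npz',**c)
a=read_camera('wrist')[:,:,::-1]
cv2.imwrite('pics/w12.png',a)"
```

```text
t 15.15 pos [0.5258 0.1291 0.0141] q [-0.82  0.61  0.66  2.   -0.55  0.72 -0.09] F [-5.6 -0.6 19.7] Tq [-0.18  1.1  -0.02] gw 0.843
[[-0.264 -0.001  0.965]
 [-0.964 -0.003 -0.264]
 [ 0.004 -1.    -0.   ]]
jaw az -15.3
togo [ 0.0008  0.     -0.0019]
```

View pics/w12.png

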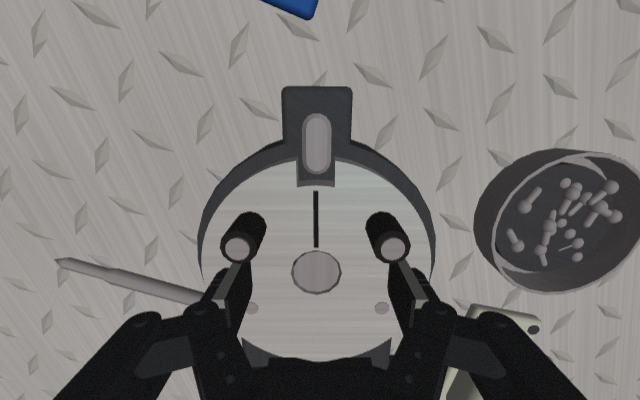

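>>> {"op": "jog_arm", "data": {"plan": [{"wx":0,"wy":0,"wz":0,"x":0,"y":-0.005,"z":0,"grip":40},{"wx":0,"wy":0,"wz":0,"x":0,"y":-0.015,"z":0,"grip":40},{"wx":0,"wy":0,"wz":0,"x":0,"y":-0.025,"z":0,"grip":40},{"wx":0,"wy":0,"wz":0,"x":0,"y":-0.025,"z":0,"grip":40},{"wx":0,"wy":0,"wz":0,"x":0,"y":-0.025,"z":0,"grip":40},{"wx":0,"wy":0,"wz":0,"x":0,"y":-0.02,"z":0,"grip":40},{"wx":0,"wy":0,"wz":0,"x":0,"y":-0.01,"z":0,"grip":40},{"wx":0,"wy":0,"wz":0,"x":0,"y":0,"z":0,"grip":40},{"wx":0,"wy":0,"wz":0,"x":0,"y":0,"z":0,"grip":40},{"wx":0,"wy":0,"wz":0,"x":0,"y":0,"z":0,"grip":40}]}}

```text
clock: 16.03
ee_pos: [0.5257, 0.1291, 0.1442]
eef_rot: [-0.427, 0.43, -0.562, 0.563]
ft_force: [-0.6, 0.2, 0.7]
grip_width: 0.841
```

```bash
python3 -c "
from h import *
import cv2
tell()
c=calibration('wrist'); np.savez('w13.npz',**c)
a=read_camera('wrist')[:,:,::-1]
cv2.imwrite('pics/w13.png',a)
cv2.imwrite('pics/w13z.png',cv2.resize(a[90:255,230:410],None,fx=3.6,fy=3.6,interpolation=cv2.INTER_CUBIC))
cv2.imwrite('pics/s13.png',read_camera('scene')[:,:,::-1])"
```

```text
t 16.03 pos [0.5257 0.1291 0.1442] q [-0.95  0.42  0.82  1.91 -0.37  0.97 -0.23] F [-0.6  0.2  0.7] Tq [ 0.03 -0.02 -0.  ] gw 0.841
[[-0.265 -0.002  0.964]
 [-0.964 -0.003 -0.265]
 [ 0.003 -1.    -0.001]]
jaw az -15.4
togo [ 0.0008  0.     -0.0017]
```

View pics/w13z.png

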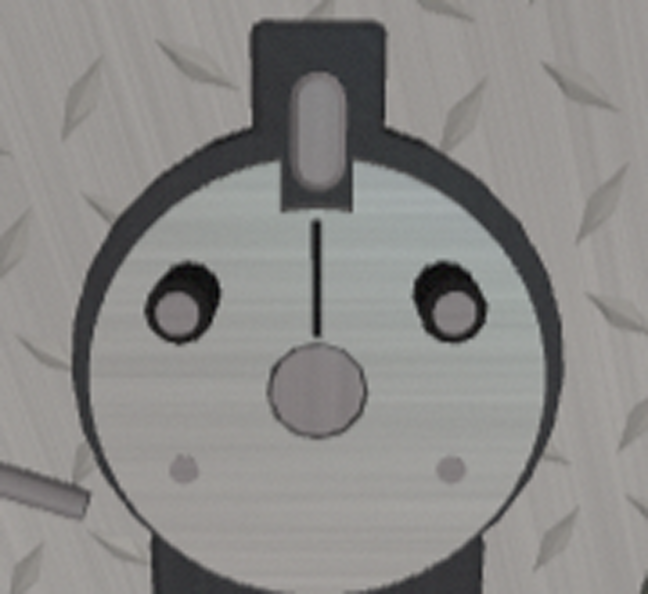

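View pics/s13.png

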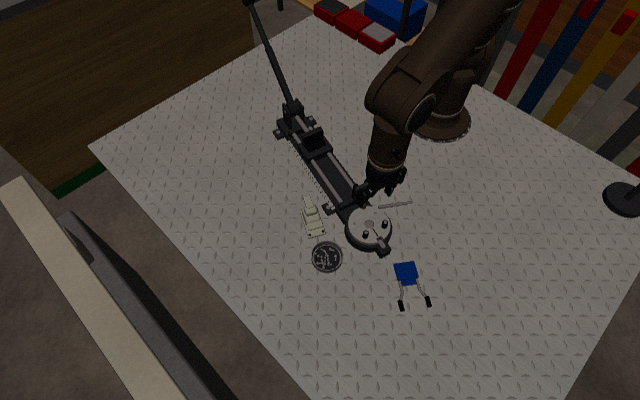

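```bash
python3 -c "
from h import *
c=dict(np.load('w13.npz'))
z=lambda u,v:(230+(u+.5)/3.6-.5,90+(v+.5)/3.6-.5)
for h in (.046,.052):
  print(h,np.linalg.norm(unproj(c,z(184,470),h)-unproj(c,z(451,470),h)),np.linalg.norm(unproj(c,z(178,313),h+.024)-unproj(c,z(456,313),h+.024)),2*.042*np.sin(np.radians(50)),'disc',np.linalg.norm(unproj(c,z(89,372),h)-unproj(c,z(547,372),h)))
rep(c,[('notch',z(317,211),.046),('pin',z(319,180),.0398),('pin o',z(319,100),.0398)],z(317,390))
"
```

```text
0.046 0.07236660670997036 0.06515391932761101 0.06434773322199416 disc 0.12024160182519754
0.052 0.07073032013586228 0.06353422747063171 0.06434773322199416 disc 0.11752281027670954
centre [0.5235 0.1287 0.0455]
notch r 47.0 az 74.5
pin r 53.9 az 74.0
pin o r 73.3 az 74.1
```

Viewed at z = 0.046 the disc measures 120.2 mm and the marks 72.4 mm apart, as expected with the plate home. The notch is at 74.5° and the pin at 74.0°, about 0.5 mm apart.

```bash
python3 -c "
from plant import close_job
print(close_job())"
```

```text
the job is handed in; nothing more can be done
None
```

The toe plate is turned into line and pressed home on its seat, with the hand clear; I handed the job in at about 16 s.

**What I did:** One fingertip pushed post_right about 180° clockwise, with the tool turning about the plate's axis. I then lifted the hand and set the jaws square to the pin. Both fingertips pressed the plate down about 6 mm until it stopped hard, and I raised the hand about 130 mm.

**Last checks:**
- **Height:** at the home height the disc measures 120.2 mm (nominal 120) and its two marks 72.4 mm apart (72.5 before). At the starting height the same picture would give 117.5 and 70.7 mm. The spigot is flush with the plate. The roller spacing did not settle it: 65.2 mm at home height and 63.5 mm at the starting height, against a true 64.3 mm.
- **Alignment:** the notch is at 74.5° and the pin at 74.0°, about 0.5 mm apart.
- **Force:** the force sensor read 31 N upward (about 32 N in all) at the end of the press, 20 N while holding, and about 1 N, which is its noise, once clear.
- **Loose parts and lever:** they look unmoved in the last scene picture. I judged this by eye and did not measure it.

**One surprise:** the fingertips of the part-open hand sat about 33 mm behind the TCP, not the 13 mm or less I expected from the description. I saw this in the wrist and scene pictures and set the heights to match.

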